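# Plug the order-slip post into its brush-topped dock

## Task

Take the order-slip post out of the wooden drying rest and plug it, upright and fully home, into the socket of the brush-topped dock, then let go. The socket is hidden under the bristles, somewhere off the middle, so feel for it with the foot of the post. Leave the bell, the milk pitcher, the cup and saucer and the order pad standing where they are.

Things in the scene. Friction and masses are not known exactly. Their poses are not given: they have to be found in the camera images.
- post: Order-slip post, loose, 0.18-0.35 kg, 147 mm tall: steel stem 20 mm thick, its foot bevelled (14 mm wide at the end, full width 3 mm up), dark wooden grip on top. A brass rail with black beads, 16 mm thick and 118 mm long, crosses it along y at 74 mm up. Origin: centre of the foot's end; z up the stem. Starts standing in the rest, leaning at most 5 degrees.
- post_grip (a point): Middle of the post's wooden grip, 122 mm above the foot: a square block 28 x 28 mm, 50 mm tall (97 to 147 mm above the foot), its flats facing the post's x and y. Below it a brass collar 34 mm wide (90 to 98 mm). Grip it hard: pushed sideways at the foot, the post pivots in a weak grip.
- rest: Drying rest, fixed to the worktop: pale wooden block 92 x 92 x 38 mm with a round blind hole of 22 mm in the middle of its top, 30 mm deep, in which the post starts. Origin: centre of its underside; z up.
- dock: Dock, fixed to the worktop: square box 124 x 124 mm, 54 mm high, wooden frame, grey cover plate (12 mm thick, top at 53 mm) with a 68 mm round opening in the middle, filled with black bristles that hide what is below and offer no resistance. Origin: centre of the underside; z up.
- dock_deck (a point): Centre of the dock at the height of the rigid level deck under the bristles, 34 mm above the worktop. In the deck is one round blind socket hole, 22 mm wide, 2 mm bevel, 30 mm deep (bottom 4 mm above the worktop). Its centre is not here but anywhere up to 11 mm away along the dock's x and up to 11 mm along its y; it cannot be seen and does not move.
- counter_bell: Bystander: steel counter bell, 64 mm wide, 56 mm high, loose. Origin: centre of underside.
- saucer_2: Bystander: teal saucer, 116 mm wide, 14 mm high, loose. Origin: centre of underside.
- espresso_cup_2: Bystander: teal espresso cup on the saucer, 63 x 73 x 55 mm, loose. Origin: centre of underside.
- order_pad: Bystander: pad of order slips lying flat, 140 x 109 x 12 mm, loose. Origin: centre of underside.
- milk_pitcher: Bystander: small steel milk pitcher, 72 x 86 x 94 mm, loose. Origin: centre of underside.

How it is judged:
By the outcome, as a careful person would: the job done as asked, in the order asked, and still so for the second after the job is handed in, with the robot touching nothing.
It also fails if it takes over 61 s, if anything falls off the work surface, if the arm or the gripper's body presses on something with over 40 N, if the wrist force passes 120 N, or if a joint passes its speed limit or range.

## Robot

A 6-joint arm with a two-finger parallel gripper is mounted at the origin on a cart in front of the work surface, level with it; the furniture and walls round the work are solid. World frame = base frame: x ahead of the robot, y to its left, z up, the work surface at z = 0. Lengths are in m, angles in rad, forces in N, time in s.
With the tool pointing down it reaches from about 0.325 to 0.9 m from the base axis. Payload 6.1 kg.
Tool frame: the origin (TCP) lies on the centre line of the jaws, within the pads' length; the fingertips stand 11 mm ahead of it and the grasp point (between the pads) lies 8 mm behind it; z points along the fingers, y is the line along which they close (so a half turn about z gives the same grasp; the last joint's range is limited). The gripper opens to 85 mm and grips with 20 to 120 N. Pads are 22 mm wide; open, the fingers measure 114 mm over their backs; the gripper's body (76 mm by 85 mm) begins 54 mm behind the grasp point. The pads swing forward as they close: fully open they stand 13 mm farther back than shut.
Start: joints at [-1.356, 0.22, 1.526, -0, 1.395, -0.126], TCP at [0.209, -0.589, 0.242] pointing down, gripper open.
Joint ranges: [-2.98, 2.98], [-0.91, 2.08], [0.09, 2.57], [-1.24, 4.39], [0.2, 2.65], [-2.68, 2.68]. Speed limits (rad/s): [2.57, 2.57, 3.01, 3.14, 3.14, 3.14].

## Interface

Orientations are given as [roll, pitch, yaw] about the fixed x, y, z axes, in that order (R = Rz(yaw) Ry(pitch) Rx(roll)).
In Python, from bench import status, get_image, camera_info, manip gives the robot as it stands.
- The arm moves only by the tool inch_along, called as a command line: name --argument value ..., lists and objects as JSON in quotes. Schema: {"type":"object","properties":{"increments":{"type":"array","items":{"type":"array","prefixItems":[{"type":"array","items":{"type":"number"},"minItems":3,"maxItems":3},{"type":"array","items":{"type":"number"},"minItems":3,"maxItems":3},{"type":"number"}],"minItems":3,"maxItems":3},"minItems":1,"maxItems":12},"clamp_n":{"type":"number"},"only":{"type":"string"},"quiet":{"type":"boolean"},"lines":{"type":"string"}},"required":["increments"],"additionalProperties":false}. increments is a list of rows, 1 to 12 of them, each written [[dx, dy, dz], [rx, ry, rz], opening]: dx, dy, dz in shares of the most that a row can go, 1 being 62.5 mm, then a rotation vector rx, ry, rz in a scale on which 1.0 is pi/2 rad, then the finger opening in m; each row shifts and turns the commanded pose from where the row before left it, along the tool's axes as they then stand; what a row does not reach is not made up. A row lasts 1/8 s, in which the tool goes at most 0.0625 m and 0.188 rad, less where a joint would pass 70% of its speed; a pose out of reach is approached as far as the arm can. The fingers move at their own pace and stop on an object; clamp_n is the grip in N (left out, the last holds). Time passes only in rows, so rows that do not move let the fingers close. The tool returns the time, the measured TCP pose, the force, the opening and the grip force at its end. only (a regular expression) keeps the lines of the reply that match it, lines (a string "A,B") keeps lines A to B, and quiet returns only ok. Input that does not fit is refused with a message, and nothing moves.
- status.get_obs(): the state, without advancing time (a new reading comes with each control period).
- get_image(name): name is "scene" or "side" or "wrist"; returns the picture (480x640x3 uint8, red, green, blue); there is no depth.
- camera_info(name): a dict with "K" (3x3 intrinsics, pixels), "R" (3x3) and "t" (3): a world point X has camera coordinates R X + t. Camera axes: x right, y down, z forward; pixel columns grow to the right and rows downward; lengths in m; the calibration is good to about 2 mm. A picture is of the moment at which its call begins: read the wrist's pose just before it. camera_info takes no time and is no camera call; for the wrist camera it gives the pose at the moment of the call.
- manip.finish_job(): hands the job in; it is judged then, once.
The state is a dict: "time": time; "q": joint angles; "qd": joint speeds; "effort": joint torques, N m; "tool_pos": TCP position; "orientation": TCP orientation; "contact_force": force on the tool from outside, world axes, zero at the start; "moment": the same for the moment, N m; "width": finger opening in m; "gripper_force": force on a finger pad.
Only numpy, scipy, OpenCV 4.12 (cv2) and the standard library are available. Lean on these libraries where they do the work, as an engineer would, in place of code of your own. Each camera call takes 0.05 s, during which the arm holds its last target. There are 200 camera calls.

## Working session

There is one attempt and no reset: what is moved stays moved. The work goes in short steps, Python scripts to look and compute and a tool call to move; the robot and the scene stay as the last step left them, time stands still between calls to the robot, and variables do not carry over. Pictures are saved under pics/ and viewed, at most 10 in all, crops included, and the job is handed in when it is done.

```bash
mkdir -p pics; ls
```

Run:
```python
from bench import status,get_image,camera_info
import cv2,numpy as np
ims=[]
for n in ["scene","side","wrist"]:
    c=camera_info(n); im=get_image(n)[:,:,::-1]; cv2.imwrite(f"pics/{n}0.png",im)
    print(n,np.round(c["K"],1).tolist(),np.round(c["R"],4).tolist(),np.round(c["t"],4).tolist())
print(status.get_obs())
```

```text
pics
scene [[585.4, 0.0, 325.3], [0.0, 585.4, 239.9], [0.0, 0.0, 1.0]] [[-0.7311, -0.682, -0.0166], [-0.3198, 0.3641, -0.8748], [0.6026, -0.6343, -0.4843]] [0.3531, 0.2283, 1.3864]
side [[598.7, 0.0, 321.2], [0.0, 598.7, 241.8], [0.0, 0.0, 1.0]] [[-0.8797, -0.4755, -0.0016], [-0.1727, 0.3226, -0.9306], [0.443, -0.8184, -0.366]] [0.44, 0.1605, 1.4139]
wrist [[345.2, 0.0, 318.2], [0.0, 345.2, 241.2], [0.0, 0.0, 1.0]] [[0.334, -0.9426, -0.0026], [-0.9101, -0.3232, 0.2595], [-0.2455, -0.0843, -0.9657]] [-0.6223, -0.0343, 0.3779]
{'time': 0.15, 'q': array([-1.35610715e+00,  2.21101200e-01,  1.52734294e+00,  3.41626934e-05,
        1.39469137e+00, -1.26133718e-01]), 'qd': array([-0.00066407, -0.00338447, -0.00343156, -0.00113597, -0.00033457,
       -0.00060795]), 'effort': array([-4.05302917e-04, -4.97488010e+01, -3.89905643e+01, -2.42216920e-04,
        7.10453300e-03, -2.29020327e-05]), 'tool_pos': array([ 0.20880549, -0.58861624,  0.24141853]), 'orientation': array([-3.14006629e+00, -2.27448223e-04,  3.40816713e-01]), 'contact_force': array([ 0.09044927, -0.34587326, -1.15833674]), 'moment': array([-0.0342197 , -0.01872216,  0.07586413]), 'gripper_force': 0.0, 'width': 0.08545528207902144}
```

View pics/scene0.png

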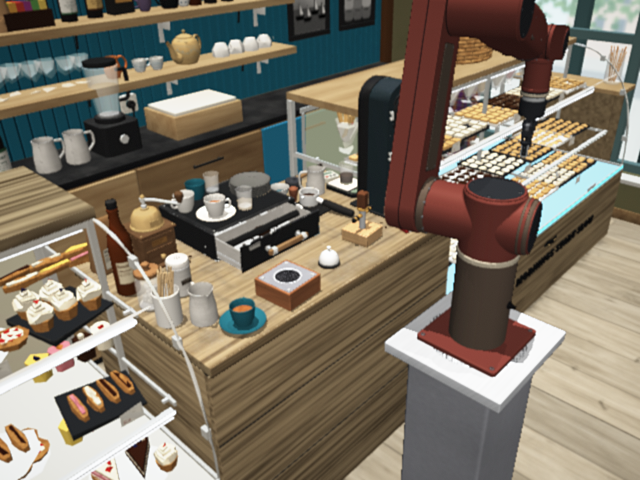

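View pics/side0.png

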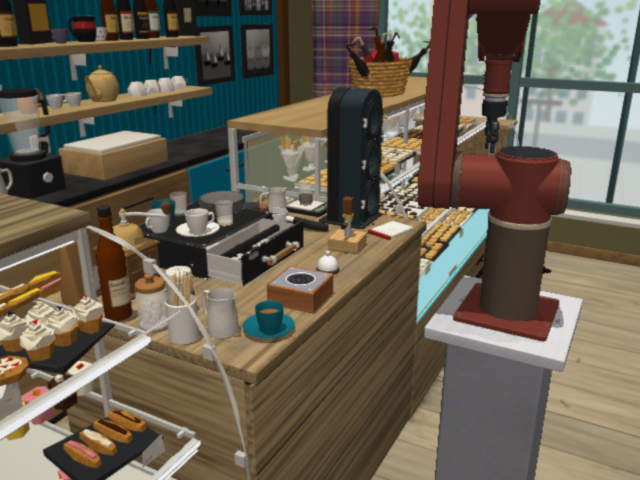

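Scene shows the dock with its opening at about (287,275), the rest at (362,232), post grip at (362,200), bell (329,256), saucer (243,318). In the side view: dock opening (300,280), rest (348,240), grip (348,208). The clutter (machine tray) lies behind.

Create h.py:
```python
import numpy as np,cv2
from bench import status,get_image,camera_info
def ray(c,p):
    d=c["R"].T@np.linalg.inv(c["K"])@np.array([*p,1.0]); return -c["R"].T@c["t"],d/np.linalg.norm(d)
def plane(c,p,z):
    o,d=ray(c,p); return o+d*(z-o[2])/d[2]
def tri(obs):
    A=np.zeros((3,3));b=np.zeros(3)
    for c,p in obs:
        o,d=ray(c,p);M=np.eye(3)-np.outer(d,d);A+=M;b+=M@o
    return np.linalg.solve(A,b)
```

Run:
```python
from h import *
S,D=camera_info("scene"),camera_info("side")
for n,a,b,z in [("dock",(288,275),(301,279),.053),("grip",(362,199),(348,206),.13),("rest",(362,231),(348,239),.038),("bell",(329,264),(327,270),0),("saucer",(243,322),(269,327),0),("pitcher",(203,310),(222,322),.03)]:
    print(n,tri([(S,a),(D,b)]).round(3),plane(S,a,z).round(3),plane(D,b,z).round(3))
a=cv2.imread("pics/scene0.png")[180:330,215:415];b=cv2.imread("pics/side0.png")[180:330,215:415]
cv2.imwrite("pics/c0.png",np.vstack([cv2.resize(x,None,fx=2,fy=2,interpolation=3) for x in(a,b)]))
```

```text
dock [0.478 0.149 0.038] [0.465 0.162 0.053] [0.458 0.18  0.053]
grip [ 0.528 -0.218  0.116] [ 0.515 -0.2    0.13 ] [ 0.505 -0.173  0.13 ]
rest [ 0.523 -0.212  0.012] [ 0.494 -0.176  0.038] [ 0.492 -0.149  0.038]
bell [ 0.5   -0.033 -0.016] [ 0.481 -0.014  0.   ] [ 0.483 -0.001  0.   ]
saucer [ 0.458  0.327 -0.005] [0.454 0.33  0.   ] [0.452 0.335 0.   ]
pitcher [0.553 0.375 0.009] [0.533 0.389 0.03 ] [0.524 0.409 0.03 ]
```

View pics/c0.png

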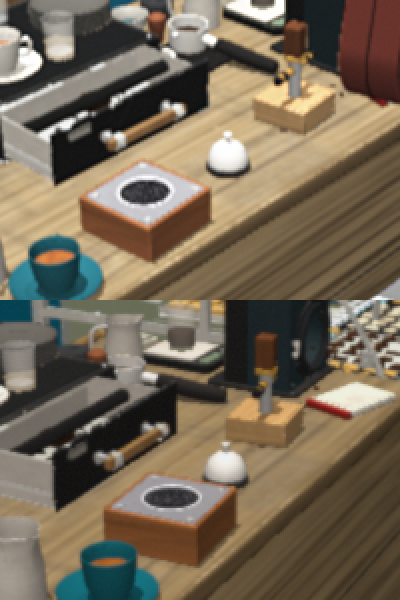

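View pics/wrist0.png

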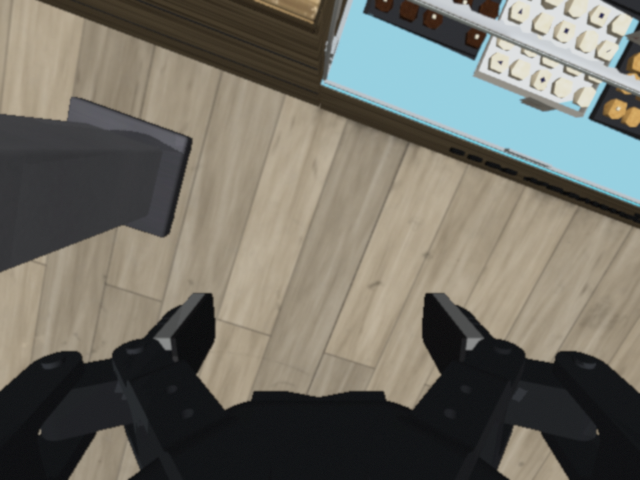

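The crops confirm the post stands in the rest with its rail, and the dock opening at scene (288,276). The wrist sees only floor, so I'll move it toward the post.

The rows are not in the units I measure in: shifts go in shares of 62.5 mm and turns go in shares of pi/2 rad. I convert before sending: 0.042 m is 0.672, -0.036 m is -0.576.

inch_along --increments '[[[0.672, -0.576, -0.192], [0, 0, 0], 0.085], [[0.672, -0.576, -0.192], [0, 0, 0], 0.085], [[0.672, -0.576, -0.192], [0, 0, 0], 0.085], [[0.672, -0.576, -0.192], [0, 0, 0], 0.085], [[0.672, -0.576, -0.192], [0, 0, 0], 0.085], [[0.672, -0.576, -0.192], [0, 0, 0], 0.085], [[0.672, -0.576, -0.192], [0, 0, 0], 0.085], [[0.32, -0.32, 0], [0, 0, 0], 0.085], [[0, 0, 0], [0, 0, 0], 0.085]]'

```text
time: 1.27
tool_pos: [0.4145, -0.2261, 0.3264]
orientation: [3.142, -0.0, 0.344]
contact_force: [-0.3, -0.4, -0.2]
width: 0.0852
gripper_force: 0.0
```

Run:
```python
from h import *
import pickle
c=camera_info("wrist");im=get_image("wrist")[:,:,::-1];cv2.imwrite("pics/w1.png",im);pickle.dump(c,open("w1.pkl","wb"))
print(status.get_obs()["tool_pos"])
```

```text
[ 0.41401426 -0.22719125  0.32615254]
```

View pics/w1.png

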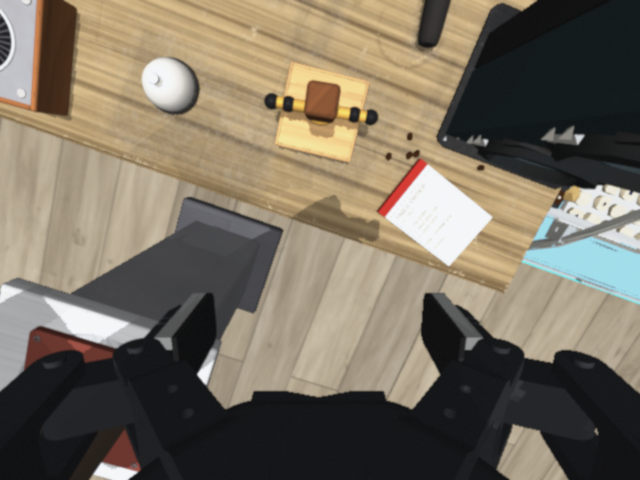

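The wrist view shows the post grip at (323,101), rail beads at (271,101) and (371,117), the rest's corners (291,62),(368,79),(352,162),(276,145), bell (170,84), pad (435,212), and a grinder on the right from (440,140). Next I move sideways for a second view and the dock.

To row units: -0.045 m is -0.72, 0.025 m is 0.4.

inch_along --increments '[[[0.4, -0.72, 0], [0, 0, 0], 0.085], [[0.4, -0.72, 0], [0, 0, 0], 0.085], [[0.4, -0.72, 0], [0, 0, 0], 0.085], [[0.4, -0.72, 0], [0, 0, 0], 0.085], [[0, 0, 0], [0, 0, 0], 0.085]]'

```text
time: 1.95
tool_pos: [0.448, -0.0231, 0.326]
orientation: [-3.141, 0.0, 0.344]
contact_force: [0.4, -0.2, -0.1]
width: 0.0851
gripper_force: 0.0
```

Run:
```python
from h import *
import pickle
c=camera_info("wrist");im=get_image("wrist")[:,:,::-1];cv2.imwrite("pics/w2.png",im);pickle.dump(c,open("w2.pkl","wb"))
print(status.get_obs()["tool_pos"])
```

```text
[ 0.44794777 -0.0246761   0.32598325]
```

View pics/w2.png

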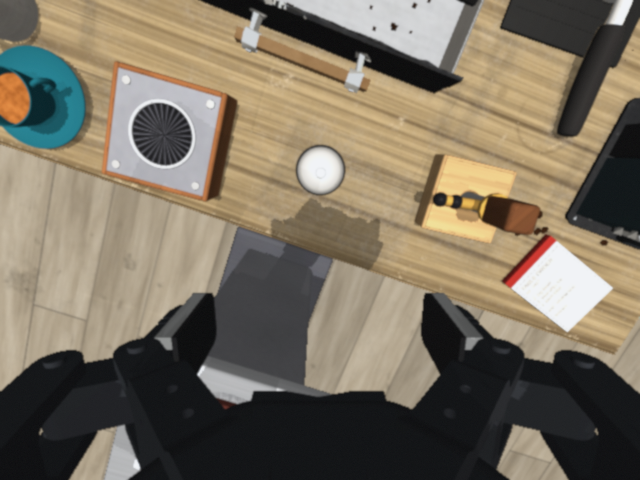

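Second view: dock ring at (162,133) with screws at (125,78),(209,104),(116,164),(197,187), the bell at (320,170), the post leaning outward in perspective with grip top at about (525,220), and the rest top from (443,155) to (516,172).

Run:
```python
from h import *
import pickle
cs=[pickle.load(open(f"w{i}.pkl","rb")) for i in(1,2)]
ims=[cv2.imread(f"pics/w{i}.png") for i in(1,2)]
roi=[(250,50,390,170),(415,145,560,250)]
for im,r in zip(ims,roi):
    x0,y0,x1,y1=r; s=im[y0:y1,x0:x1]; h=cv2.cvtColor(s,cv2.COLOR_BGR2HSV).reshape(s.shape)
    g=((h[...,2]<150)&(h[...,1]>100)&((h[...,0]<14)|(h[...,0]>172))).astype(np.uint8)
    g=cv2.morphologyEx(g,cv2.MORPH_OPEN,np.ones((3,3)))
    c=max(cv2.findContours(g,0,1)[0],key=cv2.contourArea)
    p=cv2.approxPolyDP(c,3,True)[:,0]+[x0,y0]; print("grip",cv2.contourArea(c),p.tolist(),cv2.minAreaRect(c+np.array([x0,y0])))
    # beads: dark
    k=cv2.morphologyEx((h[...,2]<45).astype(np.uint8),cv2.MORPH_OPEN,np.ones((3,3)))
    n,_,st,ce=cv2.connectedComponentsWithStats(k)
    print("beads",[(st[i,4],(ce[i]+[x0,y0]).round(1).tolist()) for i in range(1,n) if st[i,4]>20])
# rest top corners refined, dock
def sub(i,pts):
    g=cv2.cvtColor(ims[i],cv2.COLOR_BGR2GRAY);return cv2.cornerSubPix(g,np.float32(pts).reshape(-1,1,2),(4,4),(-1,-1),(3,50,.01))[:,0]
A=sub(0,[(291,62),(368,79),(352,162),(276,145)]);B=sub(1,[(443,155),(516,172)])
print(A.tolist(),B.tolist())
for a,b in zip(A[:2],B): print("restcorner",tri([(cs[0],a),(cs[1],b)]).round(4))
P=np.array([plane(cs[0],a,.038) for a in A]);print("rest c",P.mean(0).round(4),np.linalg.norm(P-np.roll(P,1,0),axis=1).round(4),np.degrees(np.arctan2(*(P[0]-P[3])[1::-1])))
# dock ring: ellipse of bright ring
s=ims[1][80:185,105:225];h=cv2.cvtColor(s,cv2.COLOR_BGR2HSV)
m=((h[...,2]<110)).astype(np.uint8);
m[(np.hypot(*(np.indices(m.shape)-np.array([53,57])[:,None,None]))>38)]=0
c=max(cv2.findContours(cv2.morphologyEx(m,3,np.ones((5,5))),0,1)[0],key=cv2.contourArea)
e=cv2.fitEllipse(c);ec=np.array(e[0])+[105,80];print("ring",ec,e)
sc=np.array([(125,78),(209,104),(197,187),(116,164)],float)
Q=np.array([plane(cs[1],p,.053) for p in sc]);print("dock",plane(cs[1],ec,.053).round(4),Q.mean(0).round(4),np.linalg.norm(Q-np.roll(Q,1,0),axis=1).round(4),np.degrees(np.arctan2(*(Q[0]-Q[3])[1::-1])))
print("bell",plane(cs[1],(320,170),.04),"pad",plane(cs[0],(435,212),.012))
a=cv2.resize(ims[0][50:170,250:390],None,fx=4,fy=4,interpolation=3);cv2.imwrite("pics/c1.png",a)
```

```text
grip 922.5 [[310, 82], [306, 115], [331, 120], [338, 87], [328, 84], [329, 88], [309, 110], [308, 104], [326, 85]] ((321.3243103027344, 101.05404663085938), (31.564605712890625, 37.154170989990234), 9.462321281433105)
beads [(np.int32(81), [269.9, 101.1]), (np.int32(21), [288.0, 99.0]), (np.int32(42), [287.0, 107.1]), (np.int32(84), [371.5, 117.1]), (np.int32(36), [353.7, 117.7])]
grip 1419.5 [[489, 198], [484, 220], [516, 233], [533, 231], [540, 215], [536, 206]] ((511.901611328125, 215.91802978515625), (54.28232192993164, 31.378385543823242), 13.240518569946289)
beads [(np.int32(86), [438.7, 199.0]), (np.int32(23), [457.4, 198.0]), (np.int32(23), [456.4, 204.4])]
[[291.0, 62.0], [365.5368347167969, 78.47156524658203], [352.0, 162.0], [275.4247741699219, 143.33837890625]] [[444.0492248535156, 154.54417419433594], [514.916015625, 173.95468139648438]]
restcorner [ 0.5522 -0.1426  0.0338]
restcorner [ 0.5603 -0.2261  0.0466]
rest c [ 0.5131 -0.1923  0.038 ] [0.0887 0.0845 0.0918 0.0925] 6.696844823845492
ring [161.55600739 133.61228561] ((56.556007385253906, 53.61228561401367), (55.08042907714844, 62.93052673339844), 145.11703491210938)
dock [0.4642 0.1709 0.053 ] [0.4633 0.1702 0.053 ] [0.0934 0.092  0.0928 0.094 ] 5.1581973533508165
bell [ 0.48569355 -0.0097807   0.04      ] pad [ 0.45089607 -0.37312147  0.012     ]
```

View pics/c1.png

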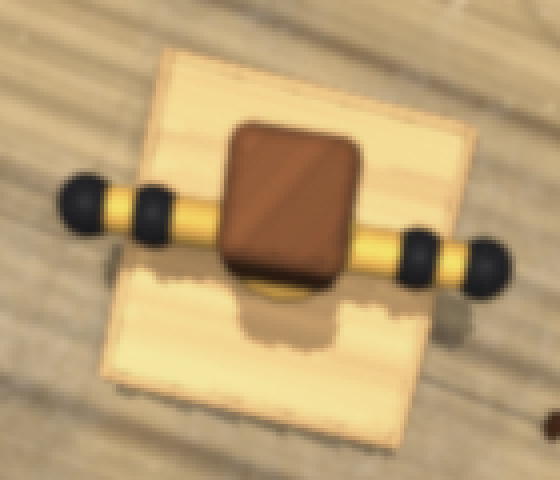

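The crop shows the grip's top face centred near (292,200), i.e. image (323,100), and the rail running from (85,205) to (488,268).

Run:
```python
from h import *
import pickle
c1,c2=[pickle.load(open(f"w{i}.pkl","rb")) for i in(1,2)]
print("beadL",tri([(c1,(270.5,101.2)),(c2,(438.7,199.2))]).round(4))
L,R=plane(c1,(270.9,101.2),.082),plane(c1,(371.8,117.1),.082)
print("rail",L.round(4),R.round(4),((L+R)/2).round(4),np.linalg.norm(L-R),"railyaw",np.degrees(np.arctan2(*(L-R)[1::-1])))
for a,b in [((339.5,85.5),(540.5,208.5)),((336,120),(531.5,235.5))]: print("topcorner",tri([(c1,a),(c2,b)]).round(4))
T=plane(c1,(323,100),.155);print("top",T.round(4)); print([plane(c1,p,.155).round(4).tolist() for p in[(310,80.8),(340,85.8)]])
```

```text
beadL [ 0.5022 -0.1413  0.0812]
rail [ 0.5023 -0.1418  0.082 ] [ 0.5227 -0.2439  0.082 ] [ 0.5125 -0.1928  0.082 ] 0.10415511416961763 railyaw 101.29673297043102
topcorner [ 0.5268 -0.2022  0.1541]
topcorner [ 0.5017 -0.209   0.1507]
top [ 0.5122 -0.1935  0.155 ]
[[0.5223, -0.1787, 0.155], [0.527, -0.2028, 0.155]]
```

To row units: 0.05 m is 0.8, 0.0076 m is 0.1216, 0.147 rad / 1.5708 = 0.0936.

inch_along --increments '[[[0, 0, 0], [0, 0, 0.0936], 0.07], [[0.1216, 0.712, 0], [0, 0, 0], 0.07], [[0.1216, 0.712, 0], [0, 0, 0], 0.07], [[0.1216, 0.712, 0], [0, 0, 0], 0.07], [[0.1216, 0.712, 0], [0, 0, 0], 0.07], [[0, 0, 0.8], [0, 0, 0], 0.07], [[0, 0, 0.8], [0, 0, 0], 0.07], [[0, 0, 0], [0, 0, 0], 0.07], [[0, 0, 0], [0, 0, 0], 0.07]]'

```text
time: 3.12
tool_pos: [0.5124, -0.1952, 0.2281]
orientation: [3.14, -0.001, 0.192]
contact_force: [1.5, -0.0, 1.0]
width: 0.0701
gripper_force: 0.0
```

To row units: 0.04 m is 0.64, -0.002 m is -0.032, 0.005 rad / 1.5708 = 0.0032.

inch_along --increments '[[[0, -0.032, 0.64], [0, 0, 0.0032], 0.07], [[0, 0, 0.64], [0, 0, 0], 0.07], [[0, 0, 0.416], [0, 0, 0], 0.07], [[0, 0, 0], [0, 0, 0], 0.07], [[0, 0, 0], [0, 0, 0], 0.0], [[0, 0, 0], [0, 0, 0], 0.0], [[0, 0, 0], [0, 0, 0], 0.0], [[0, 0, 0], [0, 0, 0], 0.0], [[0, 0, 0], [0, 0, 0], 0.0]]' --clamp_n 110

```text
time: 4.25
tool_pos: [0.5133, -0.1925, 0.1227]
orientation: [3.139, -0.003, 0.189]
contact_force: [0.3, -0.5, 7.1]
width: 0.0268
gripper_force: 107.8
```

To row units: -0.05 m is -0.8, -0.04 m is -0.64.

inch_along --increments '[[[0, 0, -0.32], [0, 0, 0], 0.0], [[0, 0, -0.64], [0, 0, 0], 0.0], [[0, 0, -0.8], [0, 0, 0], 0.0], [[0, 0, 0], [0, 0, 0], 0.0], [[0, 0, 0], [0, 0, 0], 0.0]]'

```text
time: 4.88
tool_pos: [0.5113, -0.1913, 0.2298]
orientation: [-3.141, 0.001, 0.189]
contact_force: [0.2, -0.1, -2.6]
width: 0.0267
gripper_force: 110.1
```

Run:
```python
from h import *
import pickle
s=get_image("side")[:,:,::-1];sc=get_image("scene")[:,:,::-1]
w=get_image("wrist")[:,:,::-1]
o=status.get_obs();print(o["tool_pos"],o["orientation"],o["contact_force"],o["width"])
cs=camera_info("scene"); 
crop=lambda im,n:cv2.resize(im[int((p:=px(n))[1])-55:int(p[1])+55,int(p[0])-55:int(p[0])+55],(400,400),interpolation=3)
def px(n):
    c=camera_info(n);v=c["K"]@(c["R"]@(o["tool_pos"]-[0,0,.05])+c["t"]);return v[:2]/v[2]
cv2.imwrite("pics/c2.png",np.hstack([crop(sc,"scene"),crop(s,"side")]))
```

```text
[ 0.51068568 -0.19096035  0.228263  ] [-3.13931566e+00  2.78562956e-03  1.88815846e-01] [-0.03399    -0.4540482  -1.77486663] 0.02711241318788052
```

View pics/c2.png

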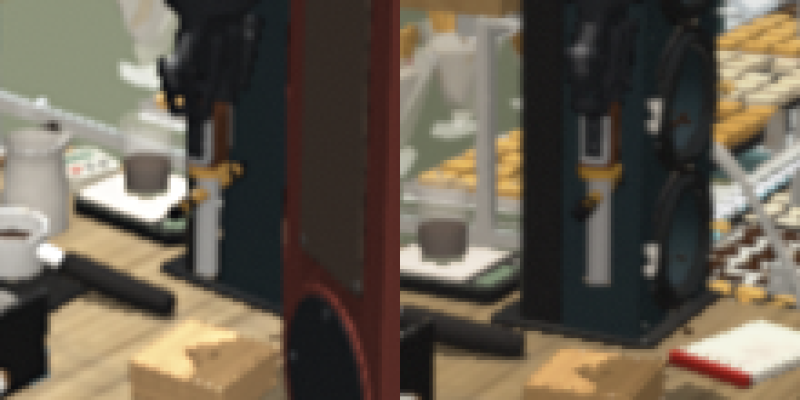

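The post hangs upright and firmly in the jaws. Now over the dock.

inch_along --increments '[[[0.0512, -0.832, 0], [0, 0, 0], 0.0], [[0.0512, -0.832, 0], [0, 0, 0], 0.0], [[0.0512, -0.832, 0], [0, 0, 0], 0.0], [[0.0512, -0.832, 0], [0, 0, 0], 0.0], [[0.0512, -0.832, 0], [0, 0, 0], 0.0], [[0.0512, -0.832, 0], [0, 0, 0], 0.0], [[0.0512, -0.832, 0], [0, 0, 0], 0.0], [[0, 0, 0.48], [0, 0, 0], 0.0], [[0, 0, 0.32], [0, 0, 0], 0], [[0, 0, 0.24], [0, 0, 0], 0], [[0, 0, 0], [0, 0, 0], 0]]'

```text
time: 6.4
tool_pos: [0.4641, 0.1698, 0.1634]
orientation: [-3.142, 0.004, 0.188]
contact_force: [0.1, -0.4, -0.9]
width: 0.0269
gripper_force: 110.1
```

Run:
```python
from h import *
o=status.get_obs();print(o["tool_pos"],o["orientation"],o["contact_force"])
w=get_image("wrist")[:,:,::-1];cv2.imwrite("pics/w3.png",w)
```

```text
[0.46414659 0.16981877 0.16341701] [-3.14156457  0.00388827  0.18846645] [ 0.05716178 -0.38744759 -0.89186782]
```

View pics/w3.png

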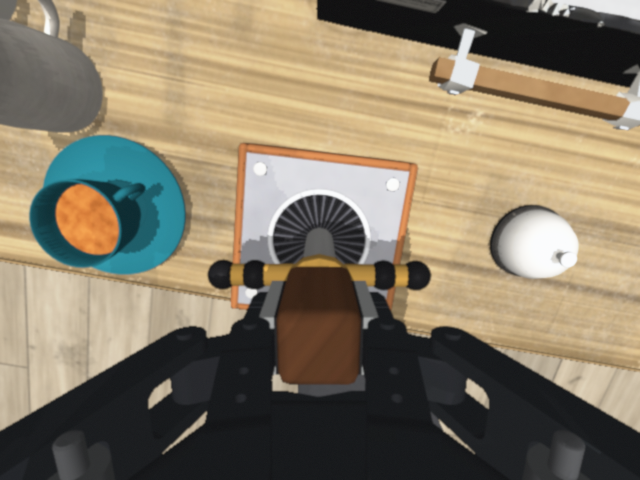

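The stem sits centrally in the ring (319,240 against a ring centre of about 320). Descend to feel the deck.

To row units: 0.01 m is 0.16, 0.003 m is 0.048.

inch_along --increments '[[[0, 0, 0.16], [0, 0, 0], 0], [[0, 0, 0.048], [0, 0, 0], 0], [[0, 0, 0.048], [0, 0, 0], 0], [[0, 0, 0], [0, 0, 0], 0], [[0, 0, 0], [0, 0, 0], 0]]'

```text
time: 7.08
tool_pos: [0.4656, 0.1703, 0.1495]
orientation: [-3.142, -0.0, 0.189]
contact_force: [-0.1, 0.2, -1.5]
width: 0.0269
gripper_force: 110.1
```

To row units: 0.002 m is 0.032.

inch_along --increments '[[[0, 0, 0.032], [0, 0, 0], 0], [[0, 0, 0.032], [0, 0, 0], 0], [[0, 0, 0], [0, 0, 0], 0]]'

```text
time: 7.45
tool_pos: [0.4662, 0.1697, 0.1463]
orientation: [3.14, -0.001, 0.189]
contact_force: [-1.6, -3.0, 4.1]
width: 0.0269
gripper_force: 110.9
```

To row units: 0.002 m is 0.032.

inch_along --increments '[[[0, 0, 0.032], [0, 0, 0], 0], [[0, 0, 0], [0, 0, 0], 0], [[0, 0, 0], [0, 0, 0], 0]]'

```text
time: 7.82
tool_pos: [0.4661, 0.1689, 0.1438]
orientation: [3.138, -0.001, 0.189]
contact_force: [1.4, -5.2, 1.4]
width: 0.0269
gripper_force: 110.4
```

```bash
python3 -c "
from bench import status;o=status.get_obs();print(o['contact_force'],o['moment'],o['tool_pos'])"
```

```text
[ 1.39192531 -5.17977806  1.42584712] [-1.51799722 -0.24743874 -0.08667747] [0.4660772  0.16886512 0.14378741]
```

The foot is already below deck level and pushed toward −y, so it seems to be on the socket's bevel. I follow it.

To row units: 0.003 m is 0.048, 0.002 m is 0.032.

inch_along --increments '[[[0, 0.048, 0], [0, 0, 0], 0], [[0, 0, 0.032], [0, 0, 0], 0], [[0, 0, 0], [0, 0, 0], 0]]'

```text
time: 8.2
tool_pos: [0.4655, 0.1674, 0.1407]
orientation: [-3.141, 0.001, 0.189]
contact_force: [-0.1, 0.6, -1.7]
width: 0.0271
gripper_force: 110.1
```

```bash
python3 -c "
from bench import status;o=status.get_obs();print(o['contact_force'],o['moment'],o['tool_pos'])"
```

```text
[-0.09845309  0.61169078 -1.72510332] [-0.00811396  0.00594026 -0.04736611] [0.46552021 0.16742259 0.14073009]
```

The force vanished at 8 mm below deck level, so it is in the hole. Continue down.

To row units: 0.005 m is 0.08.

inch_along --increments '[[[0, 0, 0.08], [0, 0, 0], 0], [[0, 0, 0.08], [0, 0, 0], 0], [[0, 0, 0], [0, 0, 0], 0]]'

```text
time: 8.57
tool_pos: [0.4655, 0.1673, 0.1306]
orientation: [-3.142, 0.001, 0.189]
contact_force: [0.1, 0.1, -0.6]
width: 0.0268
gripper_force: 110.1
```

```bash
python3 -c "
from bench import status;o=status.get_obs();print(o['contact_force'],o['moment'],o['tool_pos'])"
```

```text
[ 0.13365004  0.10217832 -0.63454295] [-0.01691705  0.02815659 -0.03180898] [0.46547486 0.16725719 0.13055534]
```

To row units: 0.005 m is 0.08, 0.004 m is 0.064.

inch_along --increments '[[[0, 0, 0.08], [0, 0, 0], 0], [[0, 0, 0.064], [0, 0, 0], 0], [[0, 0, 0.032], [0, 0, 0], 0], [[0, 0, 0.032], [0, 0, 0], 0], [[0, 0, 0], [0, 0, 0], 0], [[0, 0, 0], [0, 0, 0], 0]]'

```text
time: 9.32
tool_pos: [0.4663, 0.1673, 0.1188]
orientation: [3.142, -0.001, 0.189]
contact_force: [-0.0, -0.2, 1.8]
width: 0.0269
gripper_force: 110.8
```

```bash
python3 -c "
from bench import status;o=status.get_obs();print(o['contact_force'],o['moment'],o['tool_pos'])"
```

```text
[-0.03829112 -0.16892006  1.77904441] [-0.09243086  0.3338074  -0.01854376] [0.46626006 0.16731769 0.11876079]
```

Near the expected bottom (0.1187). Press a little to confirm the hard stop.

To row units: 0.002 m is 0.032.

inch_along --increments '[[[0, 0, 0.032], [0, 0, 0], 0], [[0, 0, 0.032], [0, 0, 0], 0], [[0, 0, 0], [0, 0, 0], 0]]'

```text
time: 9.7
tool_pos: [0.4685, 0.1675, 0.1185]
orientation: [3.141, -0.005, 0.189]
contact_force: [-5.3, -2.4, 24.6]
width: 0.0274
gripper_force: 113.5
```

```bash
python3 -c "
from bench import status;o=status.get_obs();print(o['contact_force'],o['moment'],o['tool_pos'])"
```

```text
[-5.27574707 -2.37383116 24.62291214] [-0.56736955  1.55049342 -0.02962259] [0.46848989 0.16752535 0.11854552]
```

Hard stop at 0.1185 with 25 N: fully home. Relieve, release, retreat.

To row units: -0.05 m is -0.8, -0.04 m is -0.64.

inch_along --increments '[[[0, 0, -0.064], [0, 0, 0], 0], [[0, 0, 0], [0, 0, 0], 0], [[0, 0, 0], [0, 0, 0], 0.08], [[0, 0, 0], [0, 0, 0], 0.08], [[0, 0, 0], [0, 0, 0], 0.08], [[0, 0, 0], [0, 0, 0], 0.08], [[0, 0, -0.32], [0, 0, 0], 0.08], [[0, 0, -0.64], [0, 0, 0], 0.08], [[0, 0, -0.8], [0, 0, 0], 0.08], [[0, 0, -0.8], [0, 0, 0], 0.08], [[-0.32, 0, 0], [0, 0, 0], 0.08], [[0, 0, 0], [0, 0, 0], 0.08]]' --clamp_n 20

```text
time: 11.2
tool_pos: [0.446, 0.1635, 0.2789]
orientation: [-3.142, -0.001, 0.189]
contact_force: [0.7, 0.4, -1.8]
width: 0.0799
gripper_force: 0.0
```

Run:
```python
from h import *
w=get_image("wrist")[:,:,::-1];s=get_image("side")[160:360,190:400,::-1]
cv2.imwrite("pics/end.png",np.hstack([cv2.resize(w,(400,300)),cv2.resize(s,(315,300),interpolation=3)]))
```

```text
(no output)
```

View pics/end.png

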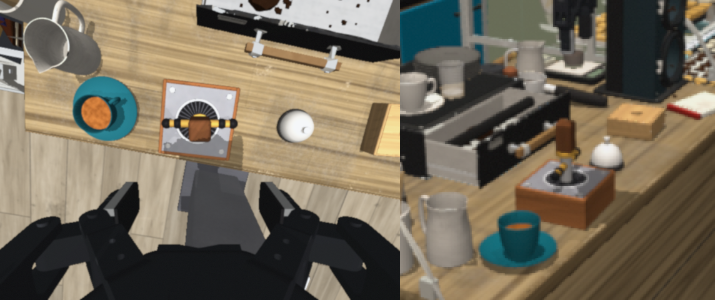

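The post stands upright in the dock (grip at (200,128) in the wrist half), the gripper is clear, and everything else is in place.

```bash
python3 -c "
from bench import manip;print(manip.finish_job())"
```

```text
the job is handed in; nothing more can be done
None
```

The post is upright and fully home in the dock's socket (hard stop at the expected depth), released with the gripper clear and the bell, pitcher, cup and saucer and pad untouched; the job was handed in at about 11 s.

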